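Set a flat bar overhanging a sawing board for the cut

TASK

Push the aluminium flat bar with the fingertips, without picking it up: it must lie flat along the fence of the sawing board and stick out over the board's left end by 40 mm, so that the line scribed across the bar is right above the edge of the board. Then, with the bar set, push the wooden turn-button on the fence round until it lies squarely across the bar. Push lightly, leave everything else where it lies, and take the hand away.

Things in the scene. Friction and masses are not known exactly. Their poses are not given: they have to be found in the camera images.
- saw_board: plywood sawing board fixed on the bench, 140 (x) by 240 (y) mm, upper face at z = 0.020. Origin: centre of its underside; x away from the robot to the fence, y left along the fence, z up. Fence: wooden strip along the whole far side, x = 0.052 to 0.070, top at z = 0.032. The right end is at y = -0.120
- board_edge (a point): middle of the upper edge of the board's left end, over which the bar must stick out: board frame (0, 0.120, 0.020)
- flat_bar: loose bare aluminium bar, 45 (x) by 180 (y) by 8 (z) mm, about 0.17 kg, lying on the sawing board, at first 1 to 4 cm off the fence, a little askew and short of the left end. Origin: centre of its underside; y left along the bar, z up. Against the fence its origin is at x = 0.0295 of the board. A thin dark line crosses its top 40 mm from its left end
- bar_line (a point): middle of the scribed line on the bar's upper face: 50 mm left of the bar's centre, 40 mm from its left end, 8 mm above its underside
- turn_button (a joint): angle (rad) of the dark wooden turn-button, a flat arm pivoted on top of the fence by an upright screw: near 0 (start, within 0.25) it lies along the fence pointing right; it grows clockwise seen from above, out over the board towards the robot; at 1.57 it lies squarely across the bar; stop at 1.6. It stays where left; under 1 N at its tip turns it
- button_pivot (a point): pivot of the turn-button at half its thickness: board frame (0.061, 0.035, 0.038). The arm is 16 mm wide and 10 mm thick (board z 0.033 to 0.043, above the fence and 5 mm above the bar's top); its rounded free end reaches 70 mm from the pivot
- button_tip (a point): middle of the rounded free end of the turn-button, 62 mm from the pivot, at half its thickness
- offcut: short pine offcut, 34 x 90 x 18 mm, lying left of the board near the bench's left edge; a bystander
- big_nut: large hexagon nut, 27 mm across, 13 mm high, lying left of the board; a bystander
- spanner: open-ended and ring spanner, 170 mm long, 6 mm thick, lying beyond the board to the right; a bystander
- small_marker: marker pen, 135 mm long, 17 mm thick, lying right of the board; a bystander

How it is judged:
By the outcome, as a careful person would: the job done as asked, in the order asked, and still so for the second after the job is handed in, with the robot touching nothing.
It also fails if it takes over 61 s, if anything falls off the work surface, if the arm or the gripper's body presses on something with over 40 N, if the wrist force passes 120 N, or if a joint passes its speed limit or range.

ROBOT

A 6-joint arm with a two-finger parallel gripper is mounted at the origin on a cart in front of the work surface, level with it; the furniture and walls round the work are solid. World frame = base frame: x ahead of the robot, y to its left, z up, the work surface at z = 0. Lengths are in mm, angles in rad, forces in N, time in s.
With the tool pointing down it reaches from about 300 to 775 mm from the base axis. Payload 14.6 kg.
Tool frame: the origin (TCP) lies on the mounting face of the last link; the fingertips stand 199 mm ahead of it and the grasp point (between the pads) lies 180 mm ahead of it; z points along the fingers, y is the line along which they close (so a half turn about z gives the same grasp; the last joint's range is limited). The gripper opens to 94 mm and grips with 3 to 60 N. Pads are 16 mm wide; open, the fingers measure 119 mm over their backs; the gripper's body (75 mm by 177 mm) begins 78 mm behind the grasp point.
Start: joints at [-1.352, 0.3, 1.521, -0, 1.321, -0.067], TCP at [155.052, -527.683, 404.646] pointing down, gripper open.
Joint ranges: [-3.03, 3.03], [-0.79, 2.21], [0.23, 2.52], [-1.04, 4.18], [0, 3.07], [-2.55, 2.55]. Speed limits (rad/s): [2.22, 2.22, 2.57, 3.14, 3.14, 3.14].

INTERFACE

Orientations are given as [roll, pitch, yaw] about the fixed x, y, z axes, in that order (R = Rz(yaw) Ry(pitch) Rx(roll)).
In Python, from cell import manip gives the robot as it stands. The module is installed in compiled form; this text tells all that it offers.
- The arm moves only by the shell command python3 -m creep 'ROWS' [FORCE]. ROWS is a JSON object of lists of equal length, an entry for each row: "slide": the shift along the world's x, y, z in cm, a list of three; "turn": the turn about the world's z in rad; "claw": the opening, from 0 (shut) to 1 (fully open). A call has 1 to 8 rows; each row shifts and turns the commanded pose from where the row before left it; what a row does not reach is not made up. A row lasts 1/8 s, in which the tool goes at most 62.5 mm and 10.7 degrees, less where a joint would pass 70% of its speed; a pose out of reach is approached as far as the arm can. A call with a gripper value outside its range is refused whole. The fingers move at their own pace and stop on an object; FORCE is the grip in N (left out, the last holds). Time passes only in rows, so rows that do not move let the fingers close. It gives the time, the measured TCP pose, the force, the opening and the grip force at its end, in the units of the state.
- manip.read_state(): the state, without advancing time (a new reading comes with each control period).
- manip.camera(name): name is "side" or "top" or "wrist"; returns (picture, depth): 384x512x3 uint8, red, green, blue; 384x512 float32, mm along the optical axis (not along the pixel's ray), 0 where there is no reading.
- manip.calibration(name): a dict with "intrinsics" (3x3 intrinsics, pixels), "pose" (4x4, takes a point from camera to world coordinates). Camera axes: x right, y up, looking along -z (the intrinsics and any distortion apply to the point x, -y, -z); pixel columns grow to the right and rows downward; lengths in mm; the calibration is good to about 2 mm. A picture is of the moment at which its call begins: read the wrist's pose just before it. calibration takes no time and is no camera call; for the wrist camera it gives the pose at the moment of the call.
- manip.sign_off(): hands the job in; it is judged then, once.
Trained networks look in the newest picture that a camera, given by its name, has taken for a name from the list of things; names that differ only in an ending like _2 or _b are one class to them, and where a whole thing is asked for, a point or a joint stands for the part that bears it (a point fixed in the world has none). Each returns a list of dicts, best first, with "score" (0 to 1); they miss things now and then, are a little off and sometimes report something else, mostly with a low value. They report only what shows in the picture. A call takes as long as a camera call.
- manip.cut_out(query, camera): "mask" (384x512 bool, what is visible of it) and "position" ([column, row] in pixels, amid what is visible of it).
The state is a dict: "clock": time; "joints": joint angles; "qd": joint speeds; "effort": joint torques, N m; "eef_pos": TCP position; "eef_rot": TCP orientation; "wrist_force": force on the tool from outside, world axes, zero at the start; "moment": the same for the moment, N m; "finger_gap": finger opening in mm; "finger_force": force on a finger pad.
Only numpy, scipy, OpenCV 4.12 (cv2) and the standard library are available. Lean on these libraries where they do the work, as an engineer would, in place of code of your own. Each camera call takes 0.05 s, during which the arm holds its last target. There are 200 camera calls.

## Working session

There is one attempt and no reset: what is moved stays moved. The work goes in short steps, Python scripts to look and compute and a shell command to move; the robot and the scene stay as the last step left them, time stands still between calls to the robot, and variables do not carry over. Pictures are saved under pics/ and viewed, at most 10 in all, crops included, and the job is handed in when it is done.

```bash
mkdir -p pics
cat > h.py <<'E'
import numpy as np,cv2
from cell import manip
def cam(n):
    p,d=manip.camera(n); c=manip.calibration(n); return p,d,np.array(c["intrinsics"]),np.array(c["pose"]),c
def cloud(d,K,T):
    v,u=np.indices(d.shape); X=(u-K[0,2])/K[0,0]*d; Y=(v-K[1,2])/K[1,1]*d
    P=np.stack([X,-Y,-d,np.ones_like(d)],-1); return (P@T.T)[...,:3]
def onplane(uv,z,K,T):
    uv=np.atleast_2d(np.asarray(uv,float)); r=np.stack([(uv[:,0]-K[0,2])/K[0,0],-(uv[:,1]-K[1,2])/K[1,1],-np.ones(len(uv))],1)@T[:3,:3].T
    o=T[:3,3]; return o+r*((z-o[2])/r[:,2])[:,None]
def save(p,n): cv2.imwrite(n,cv2.cvtColor(p,cv2.COLOR_RGB2BGR))
E
python3 - <<'E'
from h import *
np.set_printoptions(precision=2,suppress=True)
s=manip.read_state();print(s["clock"],s["eef_pos"],s["eef_rot"],s["finger_gap"],s["wrist_force"])
for n in ["top","side"]:
    p,d,K,T,c=cam(n); save(p,f"pics/{n}0.png"); print(n,c.keys(),K,T)
    for q in ["saw_board","flat_bar","turn_button","offcut","big_nut"]:
        P=cloud(d,K,T)
        for r in manip.cut_out(q,n)[:1]:
            m=r["mask"]; k=m&(d>0); rect=cv2.minAreaRect(np.argwhere(m)[:,::-1].astype(np.float32))
            print(q,r["score"],r["position"],np.median(P[k],0),rect,m.sum())
    np.savez(f"{n}0.npz",p=p,d=d,K=K,T=T)
E
```

```text
0.0 [ 155.06 -527.66  404.09] [-3.14 -0.    0.29] 94.23180805957273 [-0.2  -0.13  0.73]
top dict_keys(['intrinsics', 'pose']) [[489.4    0.   250.99]
 [  0.   489.4  188.95]
 [  0.     0.     1.  ]] [[  -0.02    0.99   -0.12  425.7 ]
 [  -1.     -0.02   -0.03 -274.54]
 [  -0.03    0.12    0.99 1094.13]
 [   0.      0.      0.      1.  ]]
saw_board 0.74 [245.2, 218.3] [ 504.17 -244.25   19.9 ] ((249.5640869140625, 210.101318359375), (110.67449951171875, 66.09769439697266), 17.87869644165039) 5556
flat_bar 0.84 [242.7, 207.0] [ 521.64 -219.45   27.4 ] ((241.36851501464844, 205.0849609375), (81.46942138671875, 20.92115020751953), 25.513870239257812) 1661
turn_button 0.53 [254.7, 178.2] [ 572.23 -248.99   42.8 ] ((255.3323211669922, 181.3130340576172), (35.70670700073242, 9.051860809326172), 15.64224624633789) 274
side dict_keys(['intrinsics', 'pose']) [[483.47   0.   254.47]
 [  0.   483.47 192.87]
 [  0.     0.     1.  ]] [[    0.97     0.13    -0.19   343.74]
 [   -0.23     0.55    -0.8  -1158.53]
 [    0.       0.83     0.56   680.66]
 [    0.       0.       0.       1.  ]]
saw_board 0.95 [230.8, 218.7] [ 500.03 -286.61   20.74] ((232.86859130859375, 204.3668975830078), (65.72320556640625, 70.28001403808594), 6.709836959838867) 3015
flat_bar 0.78 [237.5, 193.9] [ 519.5  -228.5    28.61] ((237.39710998535156, 195.22869873046875), (19.7886962890625, 52.34429168701172), 24.22774314880371) 917
turn_button 0.65 [264.0, 192.0] [ 571.29 -256.91   43.46] ((261.2884521484375, 194.5576934814453), (7.452413558959961, 21.768890380859375), 11.309932708740234) 156
offcut 0.84 [176.2, 167.5] [392.91 -51.21  17.36] ((177.07081604003906, 168.41473388671875), (14.192728042602539, 33.27764892578125), 53.74616622924805) 401
big_nut 0.38 [202.3, 163.9] [464.   -29.19  10.4 ] ((202.5, 163.0), (8.0, 9.0), 90.0) 71
```

Run:
```python
import cv2
p=cv2.imread("pics/top0.png"); cv2.imwrite("pics/top0c.png",cv2.resize(p[100:340,110:390],None,fx=2.5,fy=2.5,interpolation=cv2.INTER_CUBIC))
```

```text
(no output)
```

View pics/top0c.png

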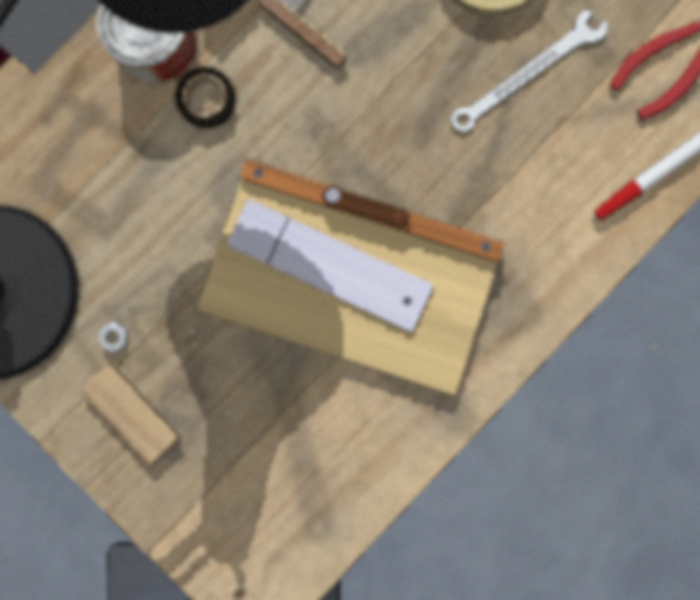

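Run:
```python
from h import *
np.set_printoptions(precision=1,suppress=True,linewidth=160)
z=np.load("top0.npz");d,K,T=z["d"],z["K"],z["T"]
P=cloud(d,K,T)[d>0]
print("cols y 150..-600 step50")
for x in range(800,150,-50):
    print(x,[int(P[m,2].max()) if (m:=((abs(P[:,0]-x)<25)&(abs(P[:,1]-y)<25))).any() else None for y in range(150,-601,-50)])
print(manip.calibration("wrist")["pose"])
```

```text
cols y 150..-600 step50
800 [None, None, None, 168, 454, 355, 353, 333, 9, 28, 28, 30, 4, 5, 5, 70]
750 [None, 43, 468, 544, 503, 457, 409, 341, 6, 5, 29, 28, 9, 11, 15, 69]
700 [42, 486, 561, 583, 449, 460, 412, 336, 20, 5, 10, 11, 15, 16, 14, 59]
650 [391, 420, 5, 409, 422, 424, 307, 4, 5, 5, 11, 5, 6, 15, 17, 4]
600 [380, 379, 387, 406, 410, 5, 36, 49, 47, 5, 5, 4, 17, 19, 18, 4]
550 [378, 382, 390, 394, 6, 23, 32, 44, 47, 47, 36, 5, 18, 15, 3, -916]
500 [192, 371, 379, 19, 6, 25, 30, 33, 33, 33, 33, 5, 4, 4, -916, -911]
450 [353, 365, 23, 21, 19, 7, 24, 24, 28, 31, 24, 5, 2, -916, -914, -912]
400 [350, 351, 7, 21, 23, 19, 4, 5, 5, 23, 23, 4, -915, -910, -913, -911]
350 [None, None, 3, 5, 21, 21, 6, 4, 5, 5, 4, -917, -912, -911, -908, -911]
300 [None, None, None, 4, 4, 5, 6, 5, 5, 3, -912, -911, -904, -911, -909, -908]
250 [None, None, 330, 375, 407, 7, 6, 5, 4, -914, -912, -913, -910, -913, -909, -909]
200 [-925, 279, 313, 201, 301, 4, 4, 4, -915, -912, -908, -911, -912, -909, -912, -909]
[[   0.3    0.9    0.2  227.6]
 [  -1.     0.3    0.1 -506.8]
 [  -0.    -0.3    1.   383.6]
 [   0.     0.     0.     1. ]]
```

```bash
python3 -m creep '{"slide":[[4,3.4,0],[4,3.4,0],[4,3.4,0],[4,3.4,0],[4,3.4,0],[4,3.4,0],[4,3.4,0],[4,3.4,0]],"turn":[-0.075,-0.075,-0.075,-0.075,-0.075,-0.075,-0.075,-0.075],"claw":[1,1,1,1,1,1,1,1]}'
cat > m.py <<'E'
from h import *
import sys
np.set_printoptions(precision=4,suppress=True,linewidth=160)
tag=sys.argv[1]
p,d,K,T,c=cam("wrist"); save(p,f"pics/{tag}.png"); np.savez(f"{tag}.npz",p=p,d=d,K=K,T=T)
P=cloud(d,K,T)
Z={"saw_board":20,"flat_bar":28,"turn_button":43}
for q,z in Z.items():
    for r in manip.cut_out(q,"wrist")[:2]:
        m=r["mask"]; pz=P[m&(d>0)]; cs=max(cv2.findContours(m.astype(np.uint8),0,2)[0],key=cv2.contourArea)[:,0]
        w=onplane(cs,z,K,T)[:,:2].astype(np.float32); (cx,cy),sz,a=cv2.minAreaRect(w)
        print(q,round(r["score"],2),r["position"],"medz",np.median(pz[:,2]),"rect",cx,cy,sz,a)
        np.save(f"{tag}_{q}.npy",m) 
s=manip.read_state();print(s["clock"],s["eef_pos"],s["eef_rot"],s["wrist_force"])
E
python3 m.py w1
```

```text
clock: 1.6
eef_pos: [476.2, -254.3, 404.8]
eef_rot: [3.141, -0.0, -0.317]
wrist_force: [0.4, 0.2, 0.4]
finger_gap: 94.2
finger_force: 0.0
saw_board 0.63 [242.4, 133.3] medz 19.17225899556908 rect 516.8270874023438 -230.12338256835938 (245.30984497070312, 140.4890899658203) 70.69884490966797
flat_bar 0.62 [212.1, 146.9] medz 26.936016719654504 rect 526.8322143554688 -214.05148315429688 (178.9164581298828, 45.34980773925781) 63.78478240966797
turn_button 0.59 [221.9, 98.9] medz 41.88507028695216 rect 575.50439453125 -247.33770751953125 (75.93521881103516, 16.46083641052246) 71.78707122802734
1.8 [ 475.302  -255.2838  404.4511] [ 3.1415  0.0004 -0.312 ] [-0.6072  0.0566 -0.0415]
```

View pics/w1.png

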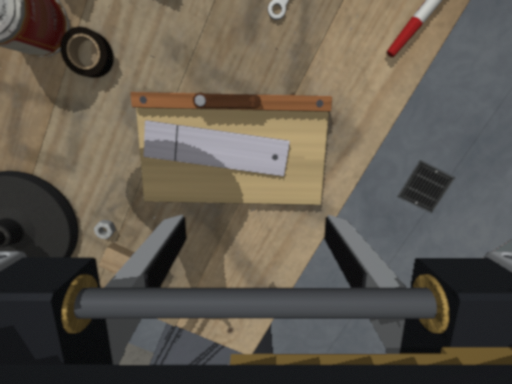

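```bash
cat > fit.py <<'E'
from h import *
import sys
np.set_printoptions(precision=2,suppress=True,linewidth=160)
tag=sys.argv[1]; z=np.load(tag+".npz");p,d,K,T=z["p"],z["d"],z["K"],z["T"]
P=cloud(d,K,T); 
hsv=cv2.cvtColor(p,cv2.COLOR_RGB2HSV); 
h=P[...,2]
m=((h>26)&(h<50)&(hsv[...,1]>120)&(hsv[...,0]<20)&(d>0)&(P[...,0]>450)&(P[...,0]<700)).astype(np.uint8)
n,l,st,_=cv2.connectedComponentsWithStats(m); i=1+st[1:,4].argmax(); m=l==i
cs=max(cv2.findContours(m.astype(np.uint8),0,2)[0],key=cv2.contourArea)[:,0]
r=cv2.minAreaRect(onplane(cs,32,K,T)[:,:2].astype(np.float32)); print("fence",st[i],r,cv2.boxPoints(r))
E
python3 fit.py w1
python3 - <<'E'
import cv2
p=cv2.imread("pics/w1.png");cv2.imwrite("pics/w1c.png",cv2.resize(p[80:220,120:345],None,fx=3.5,fy=3.5,interpolation=cv2.INTER_CUBIC))
E
```

```text
fence [ 202   94  130   18 1789] ((559.61572265625, -291.37811279296875), (153.0792999267578, 17.429122924804688), 70.66471862792969) [[ 526.05 -360.72]
 [ 542.5  -366.49]
 [ 593.18 -222.04]
 [ 576.73 -216.27]]
```

View pics/w1c.png

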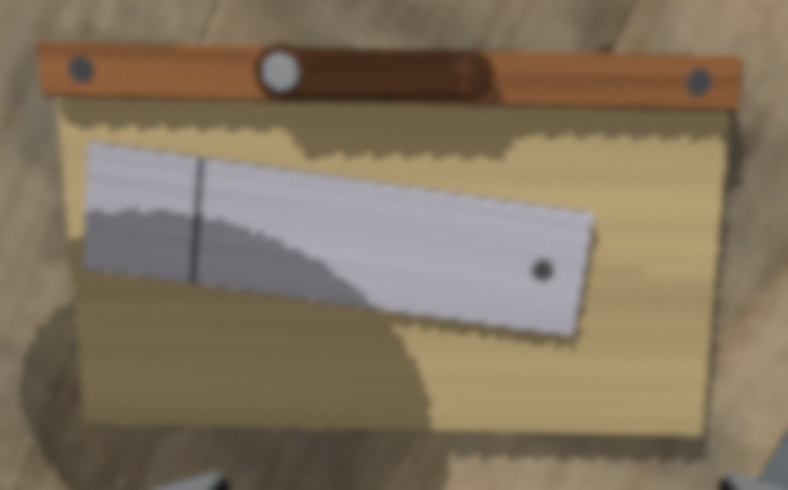

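```bash
cat > geo.py <<'E'
from h import *
np.set_printoptions(precision=2,suppress=True,linewidth=160)
# board pose from (board xy, z, pixel) correspondences
def boardfit(pts,K,T):
    B=np.array([[a[0],a[1]] for a in pts],float); W=np.array([onplane(a[3],a[2],K,T)[0,:2] for a in pts])
    b=B.mean(0);w=W.mean(0);H=(B-b).T@(W-w);U,S,V=np.linalg.svd(H);D=np.diag([1,np.linalg.det(V.T@U.T)]);R=V.T@D@U.T
    t=w-R@b; return R,t,W-(B@R.T+t)
E
python3 - <<'E'
from geo import *
z=np.load("w1.npz");K,T=z["K"],z["T"]
c=lambda x,y:(120+(x+.5)/3.5-.5,80+(y+.5)/3.5-.5)
pts=[(70,120,32,c(38,43)),(52,120,32,c(43,95)),(70,-120,32,c(742,58)),(52,-120,32,c(738,108)),(-70,120,20,c(83,423)),(-70,-120,20,c(703,436)),(61,35,45,c(280,72))]
R,t,e=boardfit(pts,K,T); yaw=np.arctan2(R[1,0],R[0,0]); print(yaw,t); print(e)
np.savez("board.npz",R=R,t=t)
f=lambda uv,z:(onplane(uv,z,K,T)[0,:2]-t)@R
for n,uv,zz in [("btnend",c(490,78),43),("l1",c(200,157),28),("l2",c(194,283),28),("LF",c(90,142),28),("LN",c(84,266),28),("RF",c(594,213),28),("RN",c(574,336),28)]: print(n,f(uv,zz))
s=manip.read_state();print("tcp board",(np.array(s["eef_pos"])[:2]-t)@R,s["eef_rot"][2]-yaw)
E
```

```text
-0.3378563561180977 [ 516.31 -232.02]
[[-1.58 -0.93]
 [-0.49 -1.46]
 [-0.7   1.76]
 [ 0.92  1.09]
 [ 1.   -1.17]
 [ 1.21  0.56]
 [-0.37  0.14]]
btnend [ 60.18 -33.56]
l1 [32.29 67.08]
l2 [-12.25  71.52]
LF [ 36.63 105.18]
LN [ -6.88 110.8 ]
RF [ 15.69 -71.79]
RN [-29.03 -66.75]
tcp board [-30.98 -35.55] 0.02586592283389988
```

```bash
python3 -m creep '{"slide":[[0.24,2.8,-4],[0.24,2.8,-4],[0,0,-4],[0,0,-3.5],[0,0,-2],[0,0,0]],"turn":[-0.026,0,0,0,0,0],"claw":[1,1,1,1,1,1]}'
python3 - <<'E'
from geo import *
b=np.load("board.npz");s=manip.read_state();print((np.array(s["eef_pos"])[:2]-b["t"])@b["R"],s["eef_pos"],s["eef_rot"],s["wrist_force"])
E
```

```text
clock: 2.55
eef_pos: [479.0, -200.6, 228.7]
eef_rot: [-3.141, 0.002, -0.341]
wrist_force: [-0.0, 1.0, 0.5]
finger_gap: 93.6
finger_force: 0.0
[-45.65  17.31] [ 478.98 -200.56  228.73] [-3.14  0.   -0.34] [-0.01  0.99  0.54]
```

```bash
python3 -m creep '{"slide":[[0,0,-0.55],[0,0,0],[0.57,-0.2,0],[0.57,-0.2,0],[0.57,-0.2,0],[0.57,-0.2,0],[0.57,-0.2,0],[0.57,-0.2,0]],"turn":[0,0,0,0,0,0,0,0],"claw":[1,1,1,1,1,1,1,1]}'
cat > st.py <<'E'
from geo import *
b=np.load("board.npz");s=manip.read_state();R=b["R"];print("board",(np.array(s["eef_pos"])[:2]-b["t"])@R,"z",s["eef_pos"][2]-199,"yaw",s["eef_rot"][2]+.338,"F board",np.array(s["wrist_force"])[:2]@R,s["wrist_force"][2],s["clock"])
E
python3 st.py
```

```text
clock: 3.55
eef_pos: [514.4, -211.8, 224.1]
eef_rot: [-3.142, 0.0, -0.34]
wrist_force: [-2.4, 0.3, 2.1]
finger_gap: 93.9
finger_force: 1.3
board [-8.49 18.48] z 25.113031997180684 yaw -0.0021087274637843767 F board [-2.42 -0.49] 2.1064231123155315 3.55
```

```bash
python3 -m creep '{"slide":[[0.28,-0.1,-0.15],[0.28,-0.1,0],[0.14,-0.05,0],[0,0,0]],"turn":[0,0,0,0],"claw":[1,1,1,1]}';python3 st.py
```

```text
clock: 4.05
eef_pos: [519.6, -213.7, 222.2]
eef_rot: [-3.141, 0.009, -0.34]
wrist_force: [-26.5, 7.7, 18.7]
finger_gap: 94.1
finger_force: 13.8
board [-3.   18.36] z 23.174242330195483 yaw -0.0015646509475746861 F board [-27.51  -1.54] 18.691495617417022 4.05
```

```bash
python3 -m creep '{"slide":[[-0.5,0.18,0],[-1.2,0.4,1],[0,0,5],[-1,-4,5],[-1,-4,3],[0,0,0]],"turn":[0,0,0,0,0,0],"claw":[1,1,1,0.5,0,0]}';python3 m.py w2; python3 st.py
```

```text
clock: 4.8
eef_pos: [483.9, -288.9, 363.1]
eef_rot: [3.14, -0.005, -0.343]
wrist_force: [-1.0, 0.7, 0.1]
finger_gap: 67.3
finger_force: 0.0
saw_board 0.65 [216.2, 185.6] medz 17.57321918088337 rect 513.7394409179688 -231.57632446289062 (246.13015747070312, 141.36753845214844) 70.8374252319336
saw_board 0.31 [250.1, 13.2] medz 2.390707285083124 rect 651.595947265625 -339.00665283203125 (19.12717628479004, 29.056358337402344) 48.99382019042969
flat_bar 0.73 [180.9, 147.2] medz 25.177303026515318 rect 547.2459716796875 -221.90872192382812 (177.82757568359375, 44.36801528930664) 70.97056579589844
turn_button 0.71 [186.3, 121.5] medz 40.07843454328156 rect 571.1467895507812 -249.4903106689453 (75.67879486083984, 16.856800079345703) 70.4205322265625
5.0 [ 484.6396 -286.1451  359.6567] [-3.141   0.0016 -0.3394] [-0.0984 -0.4228 -0.2628]
board [-11.94 -61.57] z 160.65674101789682 yaw -0.0014291279379040067 F board [ 0.05 -0.43] -0.2627507321836783 5.0
```

View pics/w2.png

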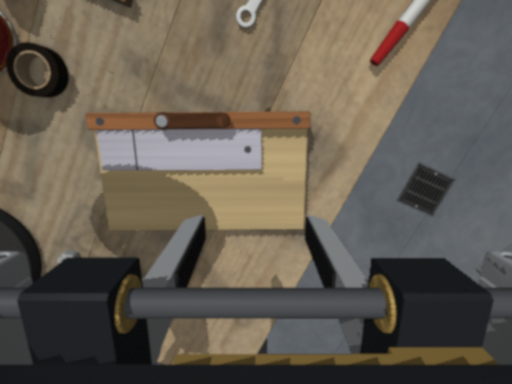

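```bash
python3 -m creep '{"slide":[[1.2,-2.45,-2],[1.2,-2.45,-3],[0,0,-3],[0,0,-3],[0,0,-2.2],[0,0,0],[0,0,0]],"turn":[0,0,0,0,0,0,0],"claw":[0,0,0,0,0,0,0]}';python3 st.py
```

```text
clock: 5.88
eef_pos: [508.8, -335.6, 229.5]
eef_rot: [3.141, -0.001, -0.34]
wrist_force: [-0.4, -0.0, -0.4]
finger_gap: 0.5
finger_force: 0.0
board [  27.24 -100.24] z 30.50051500026089 yaw -0.001535800954279909 F board [-0.36 -0.14] -0.35498430954691473 5.875
```

```bash
python3 -m creep '{"slide":[[0,0,-0.65],[0.27,0.75,0],[0.27,0.75,0],[0.27,0.75,0],[0.27,0.75,0],[0.27,0.75,0],[0.27,0.75,0],[0.27,0.75,0]],"turn":[0,0,0,0,0,0,0,0],"claw":[0,0,0,0,0,0,0,0]}';python3 -m creep '{"slide":[[0,0,0]],"turn":[0],"claw":[0]}'; python3 st.py; python3 m.py w3
```

```text
clock: 6.88
eef_pos: [527.4, -283.1, 222.5]
eef_rot: [3.141, 0.0, -0.34]
wrist_force: [-3.7, -3.1, 2.2]
finger_gap: 0.4
finger_force: 2.4
clock: 7.0
eef_pos: [527.6, -282.9, 222.4]
eef_rot: [-3.141, -0.0, -0.34]
wrist_force: [-0.3, 0.3, 1.0]
finger_gap: 0.0
finger_force: 0.2
board [ 27.47 -44.25] z 23.428833516214013 yaw -0.0016391969782239557 F board [-0.4  0.2] 1.0119856265400873 7.0
saw_board 0.87 [197.6, 200.8] medz 19.745099236291452 rect 565.2099609375 -258.961181640625 (258.4542541503906, 87.90650939941406) 55.04179382324219
flat_bar 0.89 [110.5, 228.2] medz 26.96933058531158 rect 556.9456176757812 -198.3811492919922 (163.33221435546875, 45.30774688720703) 69.55366516113281
turn_button 0.6 [173.4, 190.6] medz 41.87174582296788 rect 572.755859375 -252.2417449951172 (77.9375228881836, 18.61804962158203) 70.55054473876953
7.2 [ 527.3265 -283.4576  222.2315] [-3.1412  0.     -0.3404] [-0.3257  0.7863 -1.1922]
```

View pics/w3.png

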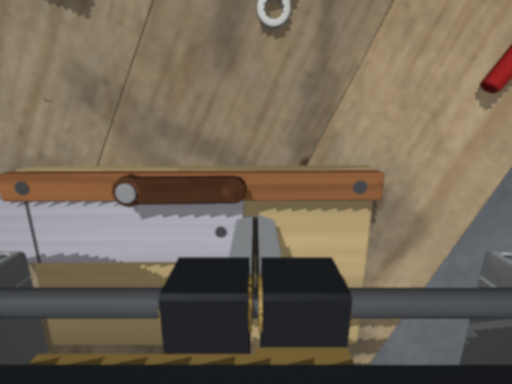

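Run:
```python
from geo import *
z=np.load("w3.npz");K,T=z["K"],z["T"];b=np.load("board.npz");R,t=b["R"],b["t"]
f=lambda uv,z:(onplane(uv,z,K,T)[0,:2]-t)@R
for n,uv,zz in [("pivot 61,35",(125,191),45),("fence FL 70,120",(0,173),32),("FR 70,-120",(383,171),32),("NR 52,-120",(383,200),32),("line top",(28,203),28),("line bot",(38,262),28),("bar right",(243,203),28),("bar near",(240,262),28),("btn end",(245,190),43)]: print(n,f(uv,zz))
```

```text
pivot 61,35 [60.39 29.87]
fence FL 70,120 [ 68.33 110.92]
FR 70,-120 [  69.19 -122.39]
NR 52,-120 [  50.74 -124.52]
line top [ 47.86 101.21]
line bot [  5.76 103.2 ]
bar right [ 47.63 -36.81]
bar near [  5.55 -34.24]
btn end [ 60.33 -38.74]
```

```bash
python3 -m creep '{"slide":[[0.1,0.29,0],[0.1,0.28,0],[0.1,0.28,0],[0,0,0],[-0.2,-0.57,0],[-0.2,-0.57,3],[0,1,6],[-2,4,6]],"turn":[0,0,0,0,0,0,0,0],"claw":[0,0,0,0,0,0,0,0]}';python3 -m creep '{"slide":[[-4,4,3],[-2,4,2],[0,0,0],[0,0,0]],"turn":[0,0,0,0],"claw":[0,0,0,0]}'; python3 st.py; python3 m.py w4
python3 - <<'E'
import cv2
p=cv2.imread("pics/w4.png");cv2.imwrite("pics/w4c.png",cv2.resize(p[60:260,130:390],None,fx=3,fy=3,interpolation=cv2.INTER_CUBIC))
E
```

```text
clock: 8.2
eef_pos: [509.4, -243.5, 364.4]
eef_rot: [3.142, -0.001, -0.342]
wrist_force: [0.3, 1.4, 0.4]
finger_gap: 0.6
finger_force: 0.0
clock: 8.7
eef_pos: [450.7, -164.3, 411.6]
eef_rot: [3.142, -0.0, -0.34]
wrist_force: [-0.1, -0.1, -0.2]
finger_gap: 0.2
finger_force: 0.0
board [-84.34  42.1 ] z 212.6368029310545 yaw -0.0022018695001103095 F board [-0.07 -0.1 ] -0.21740371449717832 8.7
saw_board 0.78 [307.4, 115.4] medz 18.81067703342393 rect 513.4384155273438 -236.26715087890625 (246.11195373535156, 144.29225158691406) 70.49852752685547
flat_bar 0.65 [237.5, 80.8] medz 26.49652431880267 rect 561.7928466796875 -181.6798095703125 (179.061767578125, 46.46718978881836) 70.90741729736328
flat_bar 0.32 [160.5, 192.8] medz 11.190597833734557 rect 467.0055847167969 -32.193634033203125 (21.153350830078125, 27.21112823486328) 23.798500061035156
turn_button 0.76 [288.4, 51.3] medz 41.36558371503304 rect 570.0635375976562 -249.91958618164062 (76.48088073730469, 18.547565460205078) 70.4986343383789
8.9 [ 450.8723 -164.6176  410.9756] [-3.1415  0.0014 -0.341 ] [ 0.2142 -0.6369  0.1974]
```

View pics/w4c.png

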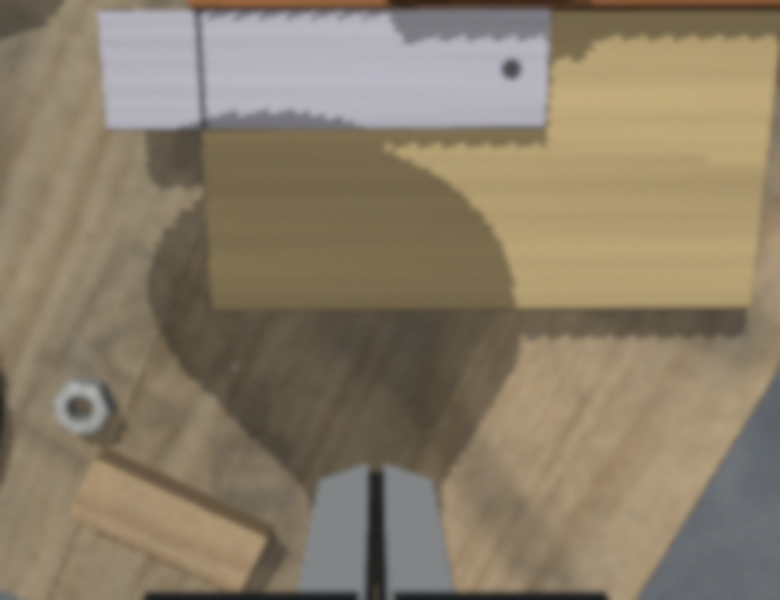

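Run:
```python
from geo import *
z=np.load("w4.npz");K,T=z["K"],z["T"];b=np.load("board.npz");R,t=b["R"],b["t"]
c=lambda x,y:(130+(x+.5)/3-.5,60+(y+.5)/3-.5)
f=lambda uv,z:(onplane(uv,z,K,T)[0,:2]-t)@R
for n,uv,zz in [("edge top",c(205,133),20),("edge bot",c(213,307),20),("RN -70,-120",c(748,307),20),("line top",c(199,12),28),("line bot",c(205,127),28),("LF",c(98,12),28),("LN",c(106,129),28),("RF",c(550,10),28),("RN",c(546,126),28),("fenceL NL",c(189,5),32)]: print(n,f(uv,zz))
```

```text
edge top [  2.79 112.87]
edge bot [-70.48 113.36]
RN -70,-120 [ -71.08 -121.82]
line top [ 48.25 111.21]
line bot [  4.89 111.21]
LF [ 48.35 151.02]
LN [  4.21 151.61]
RF [ 48.63 -27.14]
RN [  4.93 -27.73]
fenceL NL [ 50.15 114.19]
```

```bash
python3 -m creep '{"slide":[[2.45,-4.29,-3],[2.45,-4.29,-3],[2.45,-4.29,-3],[0,0,-4],[0,0,-3.5],[0,0,-1.5],[0,0,-0.7],[0,0,0]],"turn":[0,0,0,0,0,0,0,0],"claw":[0,0,0,0,0,0,0,0]}';python3 st.py
```

```text
clock: 9.9
eef_pos: [524.3, -292.7, 225.4]
eef_rot: [3.141, -0.001, -0.34]
wrist_force: [0.5, 0.4, 1.0]
finger_gap: 0.4
finger_force: 0.0
board [ 27.62 -54.66] z 26.366910263505105 yaw -0.002141007003144735 F board [0.33 0.5 ] 1.0310502626317102 9.9
```

```bash
python3 -m creep '{"slide":[[0,0,-0.25],[0.26,0.75,0],[0.2,0.57,0],[0.13,0.36,0],[0.07,0.2,0],[0.06,0.17,0],[0,0,0]],"turn":[0,0,0,0,0,0,0],"claw":[0,0,0,0,0,0,0]}';python3 st.py; python3 -m creep '{"slide":[[-0.2,-0.57,0],[-0.2,-0.57,3],[-0.5,1.5,6],[-3.2,4,6],[-3,4,3],[-0.5,4,2],[0,0,0],[0,0,0]],"turn":[0,0,0,0,0,0,0,0],"claw":[0,0,0,0,0,0,0,0]}'; python3 st.py; python3 m.py w5
python3 - <<'E'
import cv2
p=cv2.imread("pics/w5.png");cv2.imwrite("pics/w5c.png",cv2.resize(p[40:240,130:390],None,fx=3,fy=3,interpolation=cv2.INTER_CUBIC))
E
```

```text
clock: 10.78
eef_pos: [531.3, -272.1, 222.3]
eef_rot: [-3.142, -0.0, -0.34]
wrist_force: [-0.2, -0.4, 1.6]
finger_gap: 0.8
finger_force: 0.4
board [ 27.41 -32.9 ] z 23.321874349219513 yaw -0.0022749377230680268 F board [-0.06 -0.44] 1.614241603769171 10.775
clock: 11.78
eef_pos: [462.0, -157.3, 409.4]
eef_rot: [3.142, 0.0, -0.34]
wrist_force: [0.4, -1.0, -1.2]
finger_gap: 0.2
finger_force: 0.0
board [-76.04  52.45] z 210.38506887428593 yaw -0.0021836283680679025 F board [ 0.67 -0.83] -1.1824571457874054 11.775
saw_board 0.69 [319.5, 119.8] medz 18.905606967462575 rect 512.5001220703125 -235.91946411132812 (245.17578125, 144.1330108642578) 70.49346923828125
flat_bar 0.7 [242.5, 85.9] medz 26.57758278990741 rect 563.1007690429688 -179.54879760742188 (178.50250244140625, 44.35345458984375) 70.49317169189453
turn_button 0.97 [296.3, 60.5] medz 41.52370792861433 rect 570.0650634765625 -249.7117462158203 (76.55396270751953, 17.62574005126953) 70.49343872070312
11.975 [ 462.0489 -157.5767  408.9717] [-3.1415  0.0015 -0.3411] [-0.0659 -0.2094  0.2756]
```

View pics/w5c.png

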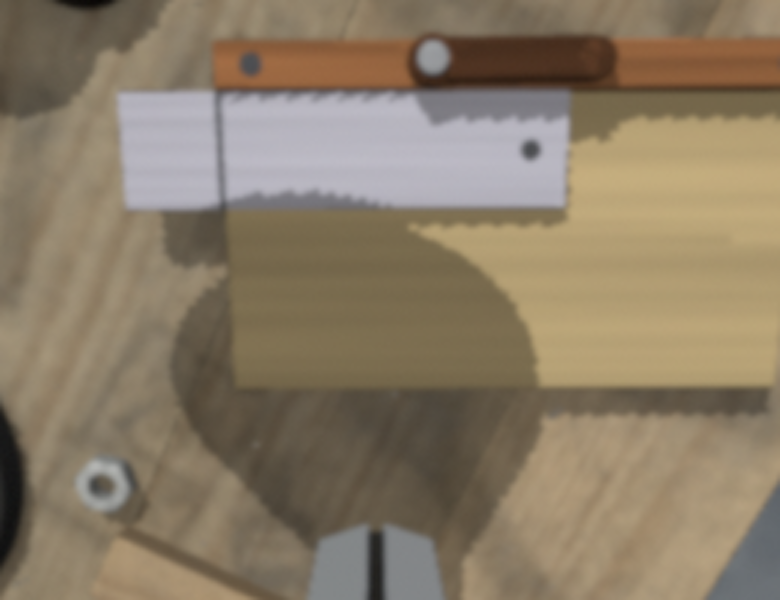

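Run:
```python
from geo import *
z=np.load("w5.npz");p,K,T=z["p"],z["K"],z["T"];b=np.load("board.npz");R,t=b["R"],b["t"]
f=lambda uv,z:(onplane(uv,z,K,T)[:,:2]-t)@R
g=p.astype(float).sum(2)
rows=np.arange(74,106,3); L=[]
for v in rows:
    s=g[v,198:212]; w=np.clip(np.median(s)-s-20,0,None); L.append(((w*np.arange(198,212)).sum()/w.sum(),v))
W=f(L,28); print("line",np.median(W[:,1]),W[:,1])
# board edge: saturation step
sat=cv2.cvtColor(p,cv2.COLOR_RGB2HSV)[...,1].astype(float)
E=[]
for v in range(116,166,5):
    s=cv2.GaussianBlur(sat[v-1:v+2].mean(0)[None],(5,1),0)[0][200:214]; k=np.gradient(s)**2; E.append(((k*np.arange(200,214)).sum()/k.sum(),v))
W=f(E,20); print("edge",np.median(W[:,1]),W[:,1])
c=lambda x,y:(130+(x+.5)/3-.5,40+(y+.5)/3-.5)
print("man",f([c(228,215),c(236,387)],20),f([c(218,92),c(224,206)],28),f([c(214,40),c(215,88)],32),f([c(433,58)],45))
```

```text
line 114.3849488957421 [114.38 114.39 114.41 114.42 114.38 114.42 114.5  114.35 114.38 114.34 114.38]
edge 115.45485348827181 [115.13 115.5  115.55 114.51 115.01 115.36 115.55 115.92 117.22 115.41]
man [[  2.   113.63]
 [-70.93 113.59]] [[ 48.69 114.  ]
 [  5.48 113.75]] [[ 66.73 113.9 ]
 [ 49.6  114.4 ]] [[57.93 30.52]]
```

```bash
python3 -m creep '{"slide":[[4.26,-3.97,-2.5],[4.26,-3.97,-3.5],[4.26,-3.97,-4.5],[0,0,-3.4],[0,0,-2],[0,0,-0.8],[0,0,0],[0,0,0]],"turn":[0,0,0,0,0,0,0,0],"claw":[0,0,0,0,0,0,0,0]}';python3 st.py; python3 m.py w6 | grep butt
```

```text
clock: 12.98
eef_pos: [579.5, -266.2, 254.3]
eef_rot: [3.141, -0.002, -0.34]
wrist_force: [-0.2, 0.8, -0.8]
finger_gap: 0.4
finger_force: 0.0
board [ 70.89 -11.28] z 55.301915040379754 yaw -0.0019872223844253356 F board [-0.41  0.67] -0.8473164132730975 12.975
turn_button 0.94 [214.2, 234.5] medz 41.828465337340276 rect 580.62646484375 -231.9834442138672 (35.055572509765625, 20.591501235961914) 69.44940948486328
```

```bash
python3 -m creep '{"slide":[[0.56,-0.52,0],[0.56,-0.52,0],[0,0,0],[0,0,-0.9],[0,0,-0.9],[0,0,0]],"turn":[0,0,0,0,0,0],"claw":[0,0,0,0,0,0]}';python3 st.py
```

```text
clock: 13.92
eef_pos: [590.3, -276.4, 233.5]
eef_rot: [-3.141, 0.002, -0.34]
wrist_force: [0.1, 0.4, -0.4]
finger_gap: 0.4
finger_force: 0.0
board [ 84.49 -17.41] z 34.455413350762285 yaw -0.0021594552317907856 F board [-0.03  0.37] -0.3786220625919638 13.925
```

```bash
python3 -m creep '{"slide":[[0,0,0.2],[-0.59,0.57,0],[-0.94,0.33,0],[-0.96,0.27,0],[-1.03,0.69,0],[-0.95,0.79,0],[-0.48,0.88,0],[-0.31,0.78,0]],"turn":[0,0,0,0,0,0,0,0],"claw":[0,0,0,0,0,0,0,0]}';python3 -m creep '{"slide":[[0,0,0]],"turn":[0],"claw":[0]}';python3 st.py; python3 m.py w6 | grep butt
```

```text
clock: 14.92
eef_pos: [537.6, -233.0, 236.9]
eef_rot: [3.142, -0.0, -0.34]
wrist_force: [0.9, -1.4, 1.2]
finger_gap: 0.5
finger_force: 0.5
clock: 15.05
eef_pos: [537.8, -233.0, 236.7]
eef_rot: [-3.142, 0.0, -0.34]
wrist_force: [-0.3, 0.3, -0.1]
finger_gap: 0.5
finger_force: 0.0
board [20.61  6.23] z 37.74999235970441 yaw -0.0015839294614068966 F board [-0.33  0.17] -0.05494565388060549 15.05
turn_button 0.76 [218.4, 199.3] medz 41.9688896437587 rect 559.6151733398438 -218.45248413085938 (18.707275390625, 65.50479888916016) 77.3082275390625
```

View pics/w6.png

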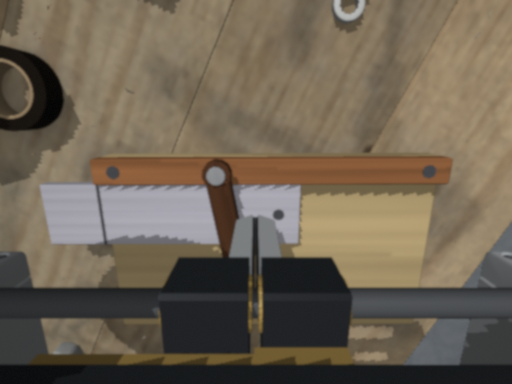

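```bash
python3 -m creep '{"slide":[[-0.05,0.3,0],[-0.05,0.3,0],[-0.03,0.24,0],[0,0,0]],"turn":[0,0,0,0],"claw":[0,0,0,0]}';python3 st.py; python3 -m creep '{"slide":[[-0.27,-0.75,0],[-0.2,-0.6,2],[0,0,5],[-2,1,6],[-4,2,5],[-2,1,2],[0,0,0],[0,0,0]],"turn":[0,0,0,0,0,0,0,0],"claw":[0,0,0,0,0,0,0,0]}'; python3 m.py w7
python3 - <<'E'
import cv2
p=cv2.imread("pics/w7.png");cv2.imwrite("pics/w7c.png",cv2.resize(p[40:240,110:390],None,fx=2.8,fy=2.8,interpolation=cv2.INTER_CUBIC))
E
```

```text
clock: 15.75
eef_pos: [536.6, -224.9, 236.8]
eef_rot: [-3.142, 0.0, -0.34]
wrist_force: [0.2, 0.1, -0.0]
finger_gap: 0.5
finger_force: 0.1
board [16.78 13.45] z 37.76569213538875 yaw -0.0019598064736379706 F board [0.18 0.15] -0.03617921029534649 15.75
clock: 16.75
eef_pos: [455.5, -200.7, 430.8]
eef_rot: [-3.141, 0.001, -0.34]
wrist_force: [0.9, -0.5, 0.4]
finger_gap: 0.3
finger_force: 0.0
saw_board 0.8 [279.1, 125.2] medz 18.989621435888324 rect 514.2029418945312 -235.29307556152344 (245.90042114257812, 142.31570434570312) 70.51435089111328
saw_board 0.35 [235.0, 94.5] medz 41.65631984518262 rect 554.70947265625 -211.42506408691406 (17.25233268737793, 79.56703186035156) 69.93731689453125
flat_bar 0.92 [202.9, 94.8] medz 26.61923044036763 rect 572.6281127929688 -148.8421630859375 (115.02600860595703, 45.2822265625) 70.51045989990234
turn_button 0.57 [236.3, 93.8] medz 41.64033320203896 rect 553.1016845703125 -211.95777893066406 (16.867876052856445, 77.1854019165039) 69.93753814697266
16.95 [ 455.6091 -200.5384  430.7062] [-3.1413  0.002  -0.3402] [ 0.359  -0.7527  0.0217]
```

View pics/w7c.png

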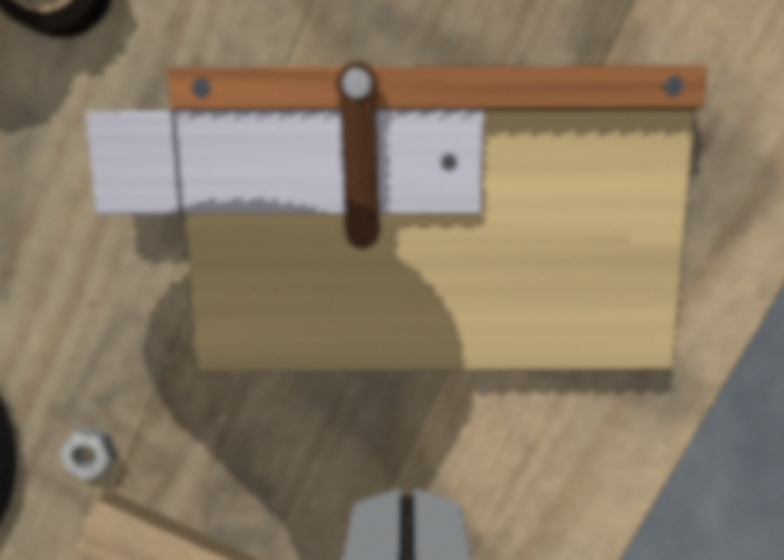

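Run:
```python
from geo import *
z=np.load("w7.npz");K,T=z["K"],z["T"];b=np.load("board.npz");R,t=b["R"],b["t"]
f=lambda uv,z:(onplane(uv,z,K,T)[:,:2]-t)@R
c=lambda x,y:(110+(x+.5)/2.8-.5,40+(y+.5)/2.8-.5)
print("edge",f([c(186,218),c(199,368)],20),"R",f([c(671,368),c(691,130)],20),"line",f([c(174,112),c(181,208)],28),"bar",f([c(86,112),c(95,212),c(485,111),c(482,212)],28),"fence",f([c(168,70),c(170,107),c(705,67),c(704,107)],32))
```

```text
edge [[  2.16 114.34]
 [-70.53 113.27]] R [[ -71.06 -122.61]
 [  41.11 -122.39]] line [[ 48.62 114.13]
 [  6.79 114.17]] bar [[ 48.71 153.81]
 [  5.08 154.32]
 [ 48.72 -26.1 ]
 [  4.67 -25.74]] fence [[  65.55  114.3 ]
 [  50.29  114.64]
 [  66.23 -122.11]
 [  49.74 -123.24]]
```

```bash
python3 -c "
from cell import manip
print(manip.sign_off())"
```

```text
the job is handed in; nothing more can be done
None
```

The job is handed in: by the last wrist-camera view, the bar lies flat along the fence with its scribed line within about 1 mm of the board's left edge. The turn-button is within about a degree of square across it, and the hand is clear. The one firm contact was about 27 N at the wrist when the bar first met the fence.

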